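Pack up the tool case: fold the key flap in, then shut the cover

ROBOT

A 6-joint arm with a two-finger parallel gripper is mounted at the origin on the work surface. World frame = base frame: x ahead of the robot, y to its left, z up, the work surface at z = 0. Lengths are in m, angles in rad, forces in N, time in s.
With the tool pointing down it reaches from about 0.375 to 0.9 m from the base axis. Payload 3.1 kg.
Tool frame: the origin (TCP) lies between the finger pads; the fingertips stand 11 mm ahead of it and the grasp point (between the pads) lies 8 mm behind it; z points along the fingers, y is the line along which they close (so a half turn about z gives the same grasp; the last joint's range is limited). The gripper opens to 87 mm and grips with 3 to 60 N. Pads are 19 mm wide; open, the fingers measure 117 mm over their backs; the gripper's body (75 mm by 190 mm) begins 51 mm behind the grasp point.
Start: joints at [-1.387, 0.527, 1.433, -0, 1.181, -0.178], TCP at [0.221, -0.585, 0.234] pointing down, gripper open.
Joint ranges: [-3.08, 3.08], [-0.75, 2.2], [0.22, 2.44], [-1.43, 4.57], [0, 2.65], [-2.85, 2.85]. Speed limits (rad/s): [2.79, 2.79, 3.14, 3.14, 3.14, 3.14].

INTERFACE

Orientations are given as a unit quaternion [x, y, z, w].
In Python, from rig import robot gives the robot as it stands.
- The arm moves only by the tool move_arm, never from a script. Its argument "moves" is text: rows parted by semicolons, each of 7 numbers parted by spaces: the shift along the tool's x, y, z in units of 100 mm (1.0 is 100 mm), then the turn, a rotation vector about the tool's x, y, z in units of 90 degrees (1.0 is 90 degrees), then the opening, from 0 (shut) to 1 (fully open). A call has 1 to 12 rows; each row is the pose to reach, as a shift and turn from the pose commanded when the call began, along the tool's axes at that moment; what a row does not reach only later rows make up. A row lasts 1/10 s, in which the tool goes at most 50 mm and 8.59 degrees, less where a joint would pass 70% of its speed; a pose out of reach is approached as far as the arm can. A call with a number of a shift or a turn outside -1 to 1 is refused whole. A call with a gripper value outside its range is refused whole. The fingers move at their own pace and stop on an object; "squeeze" is the grip in N (left out, the last holds). Time passes only in rows, so rows that repeat a pose let the fingers close. It gives the time, the measured TCP pose, the force, the opening and the grip force at its end, in the units of the state.
- robot.get_obs(): the state, without advancing time (a new reading comes with each control period).
- robot.camera(name): name is "scene" or "top" or "wrist"; returns a dict with "image" (420x560x3 uint8, red, green, blue), "intrinsics" (3x3 intrinsics, pixels), "extrinsics" (4x4, takes a point from world to camera coordinates). Camera axes: x right, y up, looking along -z (the intrinsics and any distortion apply to the point x, -y, -z); pixel columns grow to the right and rows downward; lengths in m; the calibration is good to about 2 mm. A picture is of the moment at which its call begins. There is no depth.
- robot.hand_in(): hands the job in; it is judged then, once.
The state is a dict: "time": time; "q": joint angles; "joint_velocities": joint speeds; "joint_torque": joint torques, N m; "position": TCP position; "tool_rot": TCP orientation; "ft_force": force on the tool from outside, world axes, zero at the start; "moment": the same for the moment, N m; "grip_width": finger opening in m; "grip_force": force on a finger pad.
Only numpy, scipy, OpenCV 4.12 (cv2) and the standard library are available. Lean on these libraries where they do the work, as an engineer would, in place of code of your own. Each camera call takes 0.05 s, during which the arm holds its last target. There are 200 camera calls.

TASK

Close up the red tool case on the bench by pushing with the fingertips only: first push the upright yellow flap over until it lies flat inside the case, with the cover still standing open, and then push the red cover over and press it fully shut on top. Be gentle: don't slam the cover, and don't pinch, lift or shove the case. Leave the sockets in it and everything else on the bench where they are.

Things in the scene. Friction and masses are not known exactly. Their poses are not given: they have to be found in the camera images.
- case: Open red tool case, loose, about 2.8 kg: 220 mm along its x, 320 along its y, 85 high, walls 6. Origin: centre of underside. Its -x side is the front (low black handle sticking out 20 mm); the cover is hinged on its +x rim. At yaw 0 the front faces the robot; here it is turned 1.1 to 2.05 rad: the front faces the robot's right, the cover stands on the left.
- flap (a joint): Angle of the yellow flap (rad): 0 = folded flat inside the case (end stop), 1.57 = upright; starts 1.3 to 1.6. Hinged along the case's y just inside the front wall; folds over towards the case's +x. Hinge friction (0.2 N m) holds it wherever it is left, no spring: about 3 N at its free edge moves it. While it stands up it blocks the cover.
- flap_hinge (a point): Middle of the flap's hinge axis, at mid-thickness of the flap: 90 mm in front (-x) of the case's centre, 70 mm above the bench. The flap is a plate 130 mm from here to its free edge, 280 wide, 8 thick; hex keys are clipped to its inner face. Folded flat, its upper face is 74 mm above the bench, 11 mm below the rim.
- flap_edge (a point): Middle of the flap's free edge, half-way through its thickness; 130 mm from the hinge, moves with the flap.
- cover (a joint): Angle of the red cover (rad): 0 = fully shut on the rim (end stop), 1.57 = upright; opens to 1.9 at most, starts 1.58 to 1.8. It swings shut towards the case's -x. Hinge friction (0.5 N m) holds it wherever it is left; no spring, no catch: 2 to 5 N at its free edge moves it.
- cover_hinge (a point): Middle of the cover's hinge axis, on the rim: 110 mm behind (+x) the case's centre, 85.5 mm above the bench, level with the cover's inner face. The cover is a plate 220 mm from here to its free edge, 320 wide, 12 thick. Shut, its upper (outer) face is 98 mm above the bench.
- cover_edge (a point): Middle of the cover's free edge, half-way through its thickness; 220 mm from the hinge, moves with the cover.
- socket_a: Loose steel socket, 28 mm across, 45 mm high, standing in the case's rear well, below the rim. Origin: centre of its underside. Leave in place.
- socket_b: Loose steel socket, 24 mm across, 40 mm high, standing in the same well. Origin: centre of its underside. Leave in place.
- bottle: Green glass bottle, 62 mm across, 230 mm high, standing near the case's front corner. Origin: centre of its underside. Leave alone.
- tape: Yellow tape measure, 70 x 35 x 65 mm, on the bench beyond the case. Origin: centre of its underside. Leave alone.
- spanner: Steel spanner, 200 mm long along its x, lying on the bench on the left. Leave alone.
- glue: White bottle with red cap, 56 mm across, 150 mm high. Origin: centre of its underside. Leave alone.
- mug: Blue mug, 80 mm across, 90 mm high. Origin: centre of its underside. Leave alone.
- driver: Screwdriver, 200 mm long along its x, lying on the bench. Leave alone.

How it is judged:
On the way, in this order (a step that is already met when the one before it is completed fails the run):
1. the flap lies flat in the case (within 0.1 rad) while the cover still stands open (over 1.0 rad) (value of joint flap below 0.1 rad and value of joint cover above 1 rad), for 0.2 s.
2. the cover is shut over the flat flap (value of joint flap below 0.1 rad and value of joint cover below 0.05 rad), for 0.2 s.
At the end, for the whole second after the job is handed in: The flap lies flat (within 0.1 rad) and the cover is fully shut over it (within 0.05 rad, 11 mm at its edge); the case stands flat and at rest within 50 mm of where it was, the sockets are still in it, and the other things on the bench are within 30 mm of where they stood (all of step 2 and distance of case from where it was at the start of the episode below 0.05 m and height (world z) of case below 0.01 m and angle between case's own z axis and vertical below 0.05 rad and linear speed of case below 0.02 m/s and distance of each of bottle, tape, spanner, glue, mug, driver from where it was at the start of the episode below 0.03 m and height (world z) of each of socket_a, socket_b below 0.04 m); the robot touches nothing.
It fails at once if the case is lifted, carried, tipped or shoved more than 50 mm (distance of case from where it was at the start of the episode above 0.05 m or height (world z) of case above 0.015 m or angle between case's own z axis and vertical above 0.1 rad).
It fails at once if the flap or the cover is pinched or forced while it swings (over 45 N), or the case, flap or cover is pressed with over 120 N ((contact force between the fingers and case above 45 N and value of joint flap above 0.2 rad) or (contact force between the fingers and case above 45 N and value of joint cover between 0.2 and 1.4 rad) or contact force between the fingers and case above 120 N).
It fails at once if the cover is slammed or flung (faster than 4 rad/s) (velocity of joint cover below -4 rad/s or velocity of joint cover above 4 rad/s).
It fails at once if a socket is taken out of its well (height (world z) of any of socket_a, socket_b above 0.04 m).
It fails at once if another thing on the bench is shifted more than 30 mm or knocked over (distance of any of bottle, tape, spanner, glue, mug, driver from where it was at the start of the episode above 0.03 m or angle between any of bottle, glue, mug, tape's own z axis and vertical above 0.5 rad).
It also fails if it takes over 61 s, if anything falls off the work surface, if the arm or the gripper's body presses on something with over 40 N, if the wrist force passes 120 N, or if a joint passes its speed limit or range.

## Working session

There is one attempt and no reset: what is moved stays moved. The work goes in short steps, Python scripts to look and compute and a tool call to move; the robot and the scene stay as the last step left them, time stands still between calls to the robot, and variables do not carry over. Pictures are saved under pics/ and viewed, at most 10 in all, crops included, and the job is handed in when it is done.

Besides the shell and the picture viewer there is one more tool, called by a JSON object that holds its "fn" and its "kwargs". move_arm: Moves the arm, as the interface text tells. Shifts and turns lie within -1 to 1; 1 stands for 100 mm of shift or 90 degrees of turn. Its arguments: {"type":"object","properties":{"moves":{"type":"string"},"squeeze":{"type":"number"}},"required":["moves"]}

```bash
mkdir -p pics; ls
python3 - <<'E'
from rig import robot
import cv2,pickle
d={}
for n in("scene","top"):
    c=robot.camera(n);d[n]=c
    cv2.imwrite(f"pics/{n}0.png",cv2.cvtColor(c["image"],cv2.COLOR_RGB2BGR))
    print(n,c["intrinsics"],c["extrinsics"],c.keys())
pickle.dump(d,open("c0.pkl","wb"))
print(robot.get_obs())
E
```

```text
pics
scene [[476.36163757   0.         275.0455638 ]
 [  0.         476.36163757 210.39091803]
 [  0.           0.           1.        ]] [[ 0.04619743  0.99892908  0.00254596 -0.04059742]
 [-0.65875781  0.02854941  0.75181319  0.29698114]
 [ 0.75093538 -0.036409    0.65937125 -1.79212379]
 [ 0.          0.          0.          1.        ]] dict_keys(['image', 'intrinsics', 'extrinsics'])
top [[516.78981339   0.         273.33030321]
 [  0.         516.78981339 202.96288443]
 [  0.           0.           1.        ]] [[-0.00775383 -0.99994986 -0.00633669  0.0063799 ]
 [ 0.9820451  -0.00880914  0.1884405  -0.57699075]
 [-0.18848687 -0.00476178  0.98206417 -1.74978419]
 [ 0.          0.          0.          1.        ]] dict_keys(['image', 'intrinsics', 'extrinsics'])
{'time': 0.1, 'q': array([-1.38752185e+00,  5.28373903e-01,  1.43379157e+00, -2.84195129e-05,
        1.18142391e+00, -1.78508121e-01]), 'joint_velocities': array([ 8.53974804e-04, -5.85742075e-04, -2.58508809e-03,  7.16425586e-05,
        2.48884270e-04,  2.95381269e-04]), 'joint_torque': array([-1.01746919e-04, -4.40985739e+01, -1.77151412e+01,  6.35704421e-02,
        5.34222624e-02, -4.08053427e-05]), 'position': array([ 0.22110771, -0.58388079,  0.23266352]), 'tool_rot': array([ 9.83682270e-01,  1.79911629e-01, -1.55199637e-05, -9.98328829e-04]), 'ft_force': array([-0.12698506,  0.62573884,  0.08138935]), 'moment': array([-0.02632539,  0.00571075,  0.02505902]), 'grip_force': 0.0, 'grip_width': 0.08678193846889916}
```

View pics/scene0.png

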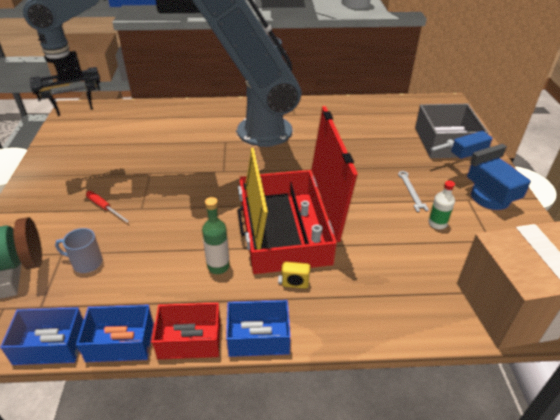

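View pics/top0.png

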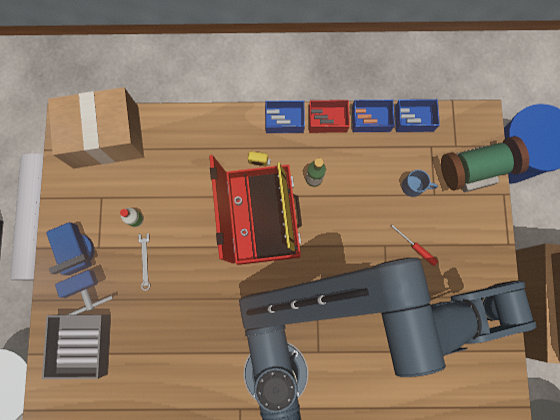

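The scene picture shows the case at about (240-350, 110-270), with the yellow flap upright on the right-hand (front) side and the bottle at (215, 240). In the top picture the case spans (210-300, 155-265), with the bottle at (316, 172). I'll enlarge both to pick corners.

Run:
```python
import cv2,numpy as np
a=cv2.imread("pics/scene0.png")[105:275,230:360];b=cv2.imread("pics/top0.png")[145:275,200:330]
f=lambda i,k:cv2.resize(i,None,fx=k,fy=k,interpolation=cv2.INTER_CUBIC)
o=np.zeros((510,790,3),np.uint8);o[:510,:390]=f(a,3);o[:390,400:790]=f(b,3)
cv2.imwrite("pics/crop0.png",o)
```

```text
(no output)
```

View pics/crop0.png

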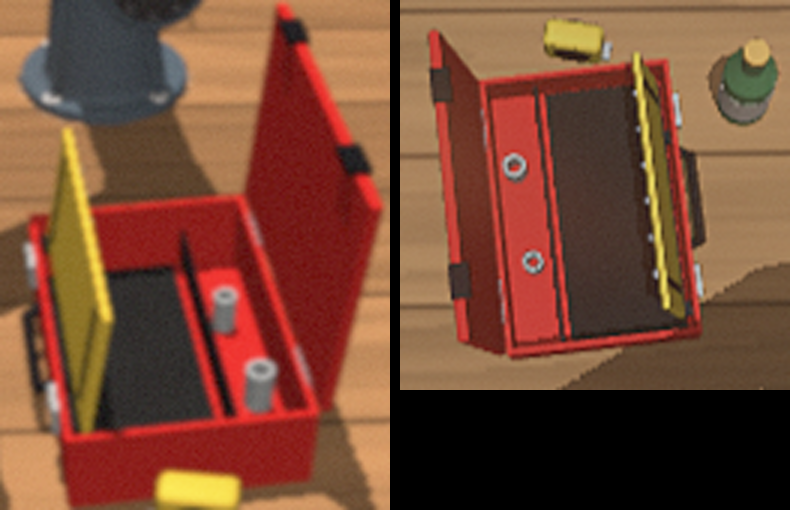

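```bash
cat > h.py <<'E'
import numpy as np,pickle
from scipy.optimize import least_squares
C=pickle.load(open("c0.pkl","rb"))
def proj(n,P):
    c=C[n];p=np.atleast_2d(P)@c["extrinsics"][:3,:3].T+c["extrinsics"][:3,3]
    q=np.c_[p[:,0],-p[:,1],-p[:,2]]@c["intrinsics"].T
    return q[:,:2]/q[:,2:]
def model(n,s,f,th):
    # s=x,y,yaw ; points in case frame
    P=np.array(f,float);c,s_=np.cos(s[2]),np.sin(s[2])
    return np.c_[s[0]+c*P[:,0]-s_*P[:,1],s[1]+s_*P[:,0]+c*P[:,1],P[:,2]]
flapP=lambda a,y,r=.13,t=0:[-.09+r*np.cos(a)-t*np.sin(a),y,.07+r*np.sin(a)+t*np.cos(a)] # t>0: outer/upper face
covP=lambda b,y,r=.22,t=.006:[.11-r*np.cos(b)+t*np.sin(b),y,.0855+r*np.sin(b)+t*np.cos(b)]
E
cat > fit.py <<'E'
from h import *
S=lambda u,v:(230+u/3,105+v/3)
T=lambda u,v:(200+(u-400)/3,145+v/3)
def res(p):
    a,b=p[3:5]
    O=[("scene",[.11,-.16,.085],S(318,410)),("scene",[-.11,-.16,.085],S(65,437)),("scene",[-.11,-.16,0],S(72,507)),
    ("scene",[-.11,.16,.085],S(32,218)),("scene",[.11,.16,.085],S(243,198)),
    ("top",[-.11,-.16,.085],T(668,62)),("top",[-.11,.16,.085],T(701,325)),("top",[.11,.16,.085],T(511,347)),("top",[.11,-.16,.085],T(483,82)),
    ("scene",flapP(a,.14),S(67,130)),("scene",flapP(a,-.14),S(106,318)),("top",flapP(a,-.14),T(637,56)),("top",flapP(a,.14),T(667,305)),
    ("scene",covP(b,.16),S(281,8)),("scene",covP(b,-.16),S(376,206)),("top",covP(b,-.16),T(434,33)),("top",covP(b,.16),T(463,340))]
    return np.array([proj(n,model(n,p,[P],0))[0]-q for n,P,q in O])
r=least_squares(lambda p:res(p).ravel(),[.5,.05,1.57,1.4,1.65],loss="soft_l1")
print(r.x.round(4));print(res(r.x).round(1).tolist())
E
python3 fit.py
```

```text
[0.5357 0.0401 1.6774 1.4256 1.6557]
[[0.1, 1.4], [-0.3, 1.7], [-1.7, 0.6], [-1.5, -1.2], [-0.6, -1.0], [-0.9, -1.0], [-0.5, 2.8], [-2.2, 3.0], [-2.1, -0.6], [-0.8, -0.8], [-0.4, 0.9], [-0.9, -0.9], [-0.6, 1.4], [-0.6, -2.1], [-0.4, 0.4], [-0.7, -1.1], [-0.5, 0.8]]
```

The picks fit to about 3 mm: case at (0.536, 0.040), yaw 1.677, flap 1.43, cover 1.66. All three angles are in the stated ranges. I'll start the approach by turning the tool so its x lies along the case's +x, and check where the bottle is.

{"fn": "move_arm", "kwargs": {"moves": "0.3 -0.25 0 0 0 -0.1 0;0.6 -0.5 0 0 0 -0.2 0;0.9 -0.73 0 0 0 -0.3 0;0.9 -0.73 0 0 0 -0.4 0;0.9 -0.73 0 0 0 -0.5 0;0.9 -0.73 0 0 0 -0.6 0;0.9 -0.73 0 0 0 -0.7 0;0.9 -0.73 0 0 0 -0.8 0;0.9 -0.73 0 0 0 -0.838 0;0.9 -0.73 0 0 0 -0.838 0"}}

```text
time: 1.1
position: [0.2795, -0.484, 0.2331]
tool_rot: [0.668, 0.744, 0.0, -0.0]
ft_force: [1.0, -0.6, -0.4]
grip_width: 0.0148
grip_force: 0.0
```

```bash
cat >> h.py <<'E'
S0=[.5357,.0401,1.6774]
def where():
    from rig import robot
    from scipy.spatial.transform import Rotation as R
    o=robot.get_obs();p=o["position"];c,s=np.cos(S0[2]),np.sin(S0[2]);d=p[:2]-S0[:2]
    print("t",round(o["time"],2),"world",p.round(4),"case x,y,tipz",(c*d[0]+s*d[1]).round(4),(-s*d[0]+c*d[1]).round(4),(p[2]-.011).round(4))
    M=R.from_quat(o["tool_rot"]).as_matrix();print("tool x,z",M[:,0].round(3),M[:,2].round(3),"caseX",round(c,3),round(s,3),"F",o["ft_force"].round(1))
E
python3 - <<'E'
from h import *
where()
T=lambda u,v:np.array((200+(u-400)/3,145+v/3))
f=lambda b:np.r_[proj("top",[b[0],b[1],.23])[0]-T(757,50),proj("scene",[b[0],b[1],.23])[0]-[212,202]]
r=least_squares(f,[.6,-.1]);print("bottle",r.x,r.fun)
E
```

```text
t 1.1 world [ 0.2795 -0.484   0.2331] case x,y,tipz -0.4939 0.3105 0.2221
tool x,z [-0.107  0.994  0.001] [-0.     0.001 -1.   ] caseX -0.106 0.994 F [ 1.  -0.6 -0.4]
bottle [ 0.67652587 -0.14257837] [-1.13692819 -0.02371561 -0.84279099 -0.12884269]
```

{"fn": "move_arm", "kwargs": {"moves": "0.3 0.25 0 0 0 0 0;0.65 0.5 0 0 0 0 0;1 0.75 0 0 0 0 0"}}

```text
time: 1.4
position: [0.3437, -0.3759, 0.2332]
tool_rot: [0.67, 0.742, 0.0, -0.0]
ft_force: [0.8, -0.5, 0.4]
grip_width: 0.0011
grip_force: 0.0
```

{"fn": "move_arm", "kwargs": {"moves": "0.35 0.25 0 0 0 0 0;0.7 0.5 0 0 0 0 0;1 0.75 0 0 0 0 0"}}

```text
time: 1.7
position: [0.4075, -0.2673, 0.2334]
tool_rot: [0.669, 0.743, 0.0, -0.0]
ft_force: [0.7, 0.0, 0.1]
grip_width: 0.0004
grip_force: 0.0
```

{"fn": "move_arm", "kwargs": {"moves": "0.35 0.25 0 0 0 0 0;0.7 0.5 0 0 0 0 0;1 0.75 0 0 0 0 0"}}

```text
time: 2.0
position: [0.4714, -0.1599, 0.2335]
tool_rot: [0.669, 0.743, 0.0, -0.0]
ft_force: [1.8, -0.2, -0.1]
grip_width: 0.0005
grip_force: 0.0
```

{"fn": "move_arm", "kwargs": {"moves": "0.2 0.15 0 0 0 0 0;0.4 0.3 0 0 0 0 0;0.5 0.35 0 0 0 0 0;0.5 0.35 0 0 0 0 0;0.5 0.35 0 0 0 0 0"}}

```text
time: 2.5
position: [0.5001, -0.109, 0.2334]
tool_rot: [0.668, 0.744, -0.0, -0.0]
ft_force: [-0.7, -0.4, 0.5]
grip_width: 0.0003
grip_force: 0.0
```

Run:
```python
from h import *
where()
# fingertip trajectory for flap (corner at r, half width .0095) & cover
for a in np.arange(1.43,-.1,-.15):
    p=flapP(a,0,.1,.004);print("flap",round(a,2),"tcp x",round(p[0]-.0095,3),"tipz",round(p[2],3))
```

```text
t 2.5 world [ 0.5001 -0.109   0.2334] case x,y,tipz -0.1445 0.0512 0.2224
tool x,z [-0.107  0.994 -0.   ] [-0.001 -0.    -1.   ] caseX -0.106 0.994 F [-0.7 -0.4  0.5]
flap 1.43 tcp x -0.089 tipz 0.17
flap 1.28 tcp x -0.075 tipz 0.167
flap 1.13 tcp x -0.06 tipz 0.162
flap 0.98 tcp x -0.047 tipz 0.155
flap 0.83 tcp x -0.035 tipz 0.146
flap 0.68 tcp x -0.024 tipz 0.136
flap 0.53 tcp x -0.015 tipz 0.124
flap 0.38 tcp x -0.008 tipz 0.111
flap 0.23 tcp x -0.003 tipz 0.097
flap 0.08 tcp x -0.0 tipz 0.082
flap -0.07 tcp x 0.001 tipz 0.067
```

{"fn": "move_arm", "kwargs": {"moves": "0 0 0.25 0 0 0 0;0 0 0.5 0 0 0 0;0.2 0 0.52 0 0 0 0;0.4 0 0.52 0 0 0 0;0.48 0 0.52 0 0 0 0;0.56 0 0.52 0 0 0 0;0.63 0 0.53 0 0 0 0;0.7 0 0.55 0 0 0 0;0.77 0 0.57 0 0 0 0;0.85 0 0.6 0 0 0 0;0.92 0 0.63 0 0 0 0;0.98 0 0.67 0 0 0 0"}}

```text
time: 3.7
position: [0.4902, -0.0104, 0.1663]
tool_rot: [0.668, 0.744, 0.0, 0.0]
ft_force: [-0.5, -1.5, 1.4]
grip_width: 0.0002
grip_force: 0.8
```

Run:
```python
from h import *
from rig import robot
import cv2
where()
cv2.imwrite("pics/s1.png",cv2.cvtColor(cv2.resize(robot.camera("scene")["image"][100:280,200:380],None,fx=3,fy=3),cv2.COLOR_RGB2BGR))
```

```text
t 3.7 world [ 0.4902 -0.0104  0.1663] case x,y,tipz -0.0454 0.0506 0.1553
tool x,z [-0.107  0.994  0.   ] [ 0.  0. -1.] caseX -0.106 0.994 F [-0.5 -1.5  1.4]
```

View pics/s1.png

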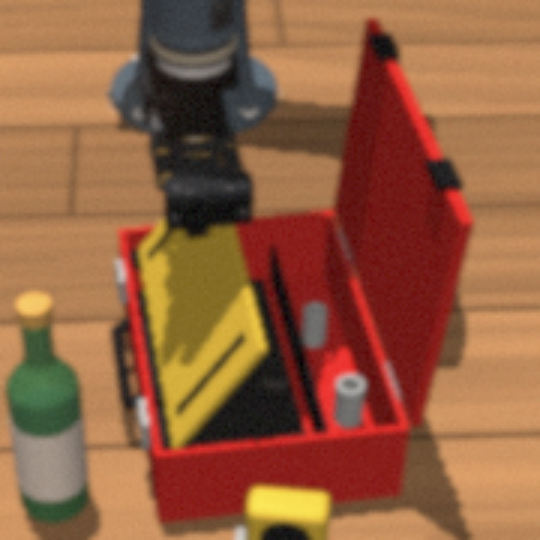

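The flap has folded to about 0.9 rad, with the gripper at (205, 195) on its face. The cover and the case have not moved. I'll carry on along the arc.

{"fn": "move_arm", "kwargs": {"moves": "0.1 0 0.09 0 0 0 0;0.16 0 0.14 0 0 0 0;0.21 0 0.19 0 0 0 0;0.3 0 0.31 0 0 0 0;0.37 0 0.44 0 0 0 0;0.4 0 0.51 0 0 0 0;0.42 0 0.58 0 0 0 0;0.44 0 0.65 0 0 0 0;0.45 0 0.71 0 0 0 0;0.45 0 0.75 0 0 0 0;0.45 0 0.78 0 0 0 0;0.45 0 0.8 0 0 0 0"}}

```text
time: 4.95
position: [0.4851, 0.0336, 0.0863]
tool_rot: [0.668, 0.744, -0.0, -0.0]
ft_force: [-0.6, 0.3, 0.8]
grip_width: -0.0
grip_force: 0.5
```

```bash
python3 -c "
from h import *
where()"
```

```text
t 4.95 world [0.4851 0.0336 0.0863] case x,y,tipz -0.0011 0.051 0.0753
tool x,z [-0.107  0.994  0.   ] [-0.  0. -1.] caseX -0.106 0.994 F [-0.6  0.3  0.8]
```

Next I'll press until the end stop is felt, in 1 mm steps.

{"fn": "move_arm", "kwargs": {"moves": "0 0 0.01 0 0 0 0;0 0 0.02 0 0 0 0;0 0 0.03 0 0 0 0;0 0 0.03 0 0 0 0"}}

```text
time: 5.35
position: [0.4852, 0.0336, 0.0852]
tool_rot: [0.668, 0.744, 0.0, 0.0]
ft_force: [-3.0, 0.5, 16.1]
grip_width: 0.0007
grip_force: 7.5
```

16 N at tip height 74 mm means the flap is on its end stop. Now I'll retract upward.

{"fn": "move_arm", "kwargs": {"moves": "0 0 -0.2 0 0 0 0;0 0 -0.6 0 0 0 0;0 0 -1 0 0 0 0"}}

```text
time: 5.65
position: [0.4848, 0.0334, 0.1843]
tool_rot: [0.668, 0.744, -0.001, -0.001]
ft_force: [1.2, 0.3, 0.7]
grip_width: -0.0001
grip_force: 0.0
```

{"fn": "move_arm", "kwargs": {"moves": "0 0 -0.4 0 0 0 0;0 0 -0.8 0 0 0 0;0 0 -1 0 0 0 0"}}

```text
time: 5.95
position: [0.4869, 0.0332, 0.2874]
tool_rot: [0.668, 0.744, 0.002, 0.003]
ft_force: [1.4, 0.7, -0.5]
grip_width: 0.0004
grip_force: 0.0
```

{"fn": "move_arm", "kwargs": {"moves": "0 0 -0.4 0 0 0 0;0 0 -0.8 0 0 0 0;0 0 -0.8 0 0 0 0;0 0 -0.8 0 0 0 0"}}

```text
time: 6.35
position: [0.4855, 0.0334, 0.3644]
tool_rot: [0.668, 0.744, 0.001, 0.001]
ft_force: [-0.8, -0.6, -0.7]
grip_width: 0.0004
grip_force: 0.0
```

Run:
```python
from h import *
from rig import robot
import cv2
where()
a=robot.camera("scene")["image"][100:280,200:360];b=robot.camera("top")["image"][140:280,190:330]
f=lambda i,k:cv2.resize(i,None,fx=k,fy=k)
o=np.zeros((540,790,3),np.uint8);o[:450,:400]=f(a,2.5);o[:364,410:774]=f(b,2.6)
cv2.imwrite("pics/s2.png",o[...,::-1])
```

```text
t 6.35 world [0.4855 0.0334 0.3644] case x,y,tipz -0.0013 0.0506 0.3534
tool x,z [-0.107  0.994 -0.001] [ 0.003 -0.001 -1.   ] caseX -0.106 0.994 F [-0.8 -0.6 -0.7]
```

View pics/s2.png

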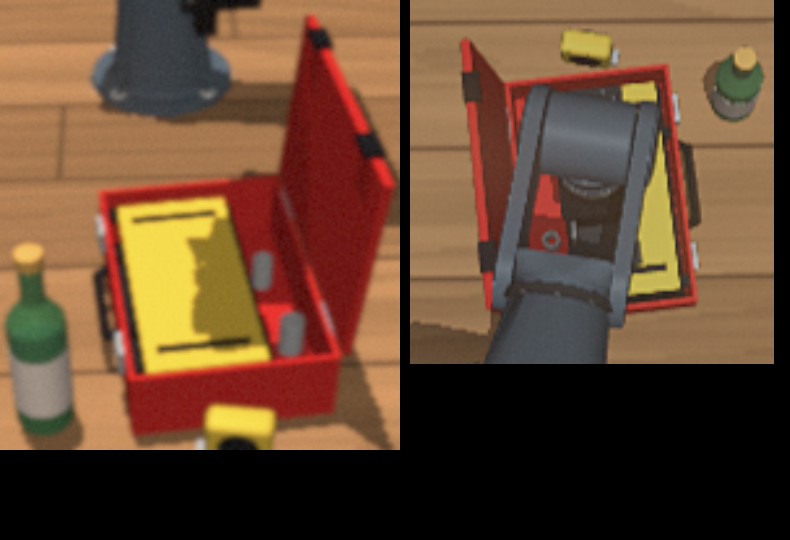

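The flap lies flat and the cover is still open at (310-390, 20-190). I'll cross over the cover to its outer side.

{"fn": "move_arm", "kwargs": {"moves": "0.3 0 0 0 0 0 0;0.65 0 0 0 0 0 0;1 0 0 0 0 0 0"}}

```text
time: 6.75
position: [0.4736, 0.1337, 0.3615]
tool_rot: [0.669, 0.743, -0.001, -0.001]
ft_force: [0.5, -0.2, -0.2]
grip_width: 0.0004
grip_force: 0.0
```

{"fn": "move_arm", "kwargs": {"moves": "0.35 0 0 0 0 0 0;0.7 0 0 0 0 0 0;0.98 0 0 0 0 0 0;0.98 0 0 0 0 0 0;0.98 0 0 0 0 0 0"}}

```text
time: 7.25
position: [0.4632, 0.2304, 0.3619]
tool_rot: [0.668, 0.745, -0.002, -0.001]
ft_force: [-0.4, -0.1, -0.1]
grip_width: 0.0004
grip_force: 0.0
```

{"fn": "move_arm", "kwargs": {"moves": "0 0 0.35 0 0 0 0;0 0 0.65 0 0 0 0;0 0 0.65 0 0 0 0;0 0 0.65 0 0 0 0"}}

```text
time: 7.65
position: [0.4642, 0.2295, 0.2983]
tool_rot: [0.669, 0.744, -0.001, -0.0]
ft_force: [0.2, 0.4, 0.1]
grip_width: 0.0003
grip_force: 0.0
```

Run:
```python
from h import *
where()
for b in np.arange(1.68,-.1,-.1):
    p=covP(b,0,.19,.012);print("cov",round(b,2),"tcp x",round(p[0]+.0095,3),"tipz",round(p[2],3))
```

```text
t 7.65 world [0.4642 0.2295 0.2983] case x,y,tipz 0.1959 0.0509 0.2873
tool x,z [-0.106  0.994 -0.001] [-0.002 -0.001 -1.   ] caseX -0.106 0.994 F [0.2 0.4 0.1]
cov 1.68 tcp x 0.152 tipz 0.273
cov 1.58 tcp x 0.133 tipz 0.275
cov 1.48 tcp x 0.114 tipz 0.276
cov 1.38 tcp x 0.095 tipz 0.274
cov 1.28 tcp x 0.077 tipz 0.271
cov 1.18 tcp x 0.058 tipz 0.266
cov 1.08 tcp x 0.041 tipz 0.259
cov 0.98 tcp x 0.024 tipz 0.25
cov 0.88 tcp x 0.008 tipz 0.24
cov 0.78 tcp x -0.007 tipz 0.228
cov 0.68 tcp x -0.021 tipz 0.214
cov 0.58 tcp x -0.033 tipz 0.2
cov 0.48 tcp x -0.043 tipz 0.184
cov 0.38 tcp x -0.052 tipz 0.167
cov 0.28 tcp x -0.06 tipz 0.15
cov 0.18 tcp x -0.065 tipz 0.131
cov 0.08 tcp x -0.069 tipz 0.113
cov -0.02 tcp x -0.071 tipz 0.094
```

{"fn": "move_arm", "kwargs": {"moves": "-0.2 0 0.11 0 0 0 0;-0.35 0 0.11 0 0 0 0;-0.42 0 0.11 0 0 0 0;-0.5 0 0.11 0 0 0 0;-0.57 0 0.11 0 0 0 0;-0.64 0 0.11 0 0 0 0;-0.72 0 0.11 0 0 0 0;-0.8 0 0.11 0 0 0 0;-0.88 0 0.11 0 0 0 0;-0.96 0 0.12 0 0 0 0;-1 0 0.13 0 0 0 0"}}

```text
time: 8.75
position: [0.4748, 0.1301, 0.2854]
tool_rot: [0.668, 0.744, -0.0, 0.0]
ft_force: [1.0, 2.7, 2.9]
grip_width: 0.0003
grip_force: 1.3
```

```bash
python3 -c "
from h import *
where()"
```

```text
t 8.75 world [0.4748 0.1301 0.2854] case x,y,tipz 0.096 0.051 0.2744
tool x,z [-0.106  0.994 -0.   ] [-0. -0. -1.] caseX -0.106 0.994 F [1.  2.7 2.9]
```

{"fn": "move_arm", "kwargs": {"moves": "-0.1 0 0.01 0 0 0 0;-0.19 0 0.03 0 0 0 0;-0.28 0 0.05 0 0 0 0;-0.38 0 0.08 0 0 0 0;-0.47 0 0.11 0 0 0 0;-0.55 0 0.15 0 0 0 0;-0.64 0 0.19 0 0 0 0;-0.72 0 0.24 0 0 0 0;-0.8 0 0.29 0 0 0 0;-0.88 0 0.34 0 0 0 0;-0.96 0 0.4 0 0 0 0"}}

```text
time: 9.85
position: [0.4849, 0.0349, 0.2451]
tool_rot: [0.668, 0.744, -0.0, -0.0]
ft_force: [-0.3, 1.0, 1.4]
grip_width: 0.0002
grip_force: 0.8
```

```bash
python3 -c "
from h import *
where()"
```

```text
t 9.85 world [0.4849 0.0349 0.2451] case x,y,tipz 0.0002 0.051 0.2341
tool x,z [-0.107  0.994 -0.   ] [-0. -0. -1.] caseX -0.106 0.994 F [-0.3  1.   1.4]
```

{"fn": "move_arm", "kwargs": {"moves": "-0.07 0 0.06 0 0 0 0;-0.14 0 0.13 0 0 0 0;-0.21 0 0.2 0 0 0 0;-0.27 0 0.27 0 0 0 0;-0.33 0 0.34 0 0 0 0;-0.38 0 0.42 0 0 0 0;-0.43 0 0.5 0 0 0 0;-0.48 0 0.58 0 0 0 0;-0.52 0 0.67 0 0 0 0;-0.56 0 0.75 0 0 0 0;-0.6 0 0.84 0 0 0 0"}}

```text
time: 10.95
position: [0.4915, -0.0241, 0.1608]
tool_rot: [0.668, 0.744, 0.0, -0.0]
ft_force: [0.6, 1.5, 0.7]
grip_width: 0.0002
grip_force: 0.5
```

```bash
python3 -c "
from h import *
where()"
```

```text
t 10.95 world [ 0.4915 -0.0241  0.1608] case x,y,tipz -0.0591 0.0507 0.1498
tool x,z [-0.107  0.994  0.   ] [ 0.  0. -1.] caseX -0.106 0.994 F [0.6 1.5 0.7]
```

{"fn": "move_arm", "kwargs": {"moves": "-0.03 0 0.09 0 0 0 0;-0.06 0 0.18 0 0 0 0;-0.08 0 0.26 0 0 0 0;-0.1 0 0.33 0 0 0 0;-0.11 0 0.4 0 0 0 0;-0.11 0 0.45 0 0 0 0;-0.11 0 0.49 0 0 0 0;-0.11 0 0.51 0 0 0 0;-0.11 0 0.52 0 0 0 0;-0.11 0 0.53 0 0 0 0;-0.11 0 0.53 0 0 0 0"}}

```text
time: 12.05
position: [0.4928, -0.035, 0.1089]
tool_rot: [0.668, 0.744, 0.0, 0.0]
ft_force: [-1.0, -0.7, 2.5]
grip_width: 0.0001
grip_force: 1.3
```

```bash
python3 -c "
from h import *
where()"
```

```text
t 12.05 world [ 0.4928 -0.035   0.1089] case x,y,tipz -0.0701 0.0507 0.0979
tool x,z [-0.107  0.994 -0.   ] [ 0.001 -0.    -1.   ] caseX -0.106 0.994 F [-1.  -0.7  2.5]
```

{"fn": "move_arm", "kwargs": {"moves": "0 0 0.01 0 0 0 0;0 0 0.02 0 0 0 0;0 0 0.02 0 0 0 0"}}

```text
time: 12.35
position: [0.4928, -0.035, 0.1087]
tool_rot: [0.668, 0.744, 0.0, 0.001]
ft_force: [-4.7, -0.8, 18.1]
grip_width: 0.0006
grip_force: 9.2
```

18 N at tip height 98 mm, so the cover is on its stop. I'll retract and check.

{"fn": "move_arm", "kwargs": {"moves": "0 0 -0.2 0 0 0 0;0 0 -0.6 0 0 0 0;0 0 -1 0 0 0 0;0 0 -1 0 0 0 0"}}

```text
time: 12.75
position: [0.4961, -0.0357, 0.2114]
tool_rot: [0.668, 0.744, 0.003, 0.005]
ft_force: [1.5, -0.0, -0.3]
grip_width: 0.0005
grip_force: 0.0
```

{"fn": "move_arm", "kwargs": {"moves": "0 0 -0.4 0 0 0 0;0 0 -0.8 0 0 0 0;0 0 -0.8 0 0 0 0;0 0 -0.8 0 0 0 0;0 0 -0.8 0 0 0 0"}}

```text
time: 13.25
position: [0.4915, -0.0345, 0.285]
tool_rot: [0.668, 0.744, -0.001, -0.002]
ft_force: [0.3, -0.2, 0.6]
grip_width: 0.0005
grip_force: 0.0
```

Run:
```python
from h import *
from rig import robot
import cv2
where()
cv2.imwrite("pics/s3.png",cv2.resize(robot.camera("scene")["image"][100:300,180:380],None,fx=3,fy=3)[...,::-1])
for P in([-.11,-.16,.0855],[-.11,-.16,.0975],[-.11,-.16,0],[.11,-.16,.0975]):print(((proj("scene",model(0,S0,[P],0))[0]-[180,100])*3).round())
```

```text
t 13.25 world [ 0.4915 -0.0345  0.285 ] case x,y,tipz -0.0695 0.0519 0.274
tool x,z [-0.107  0.994  0.001] [-0.003  0.001 -1.   ] caseX -0.106 0.994 F [ 0.3 -0.2  0.6]
[214. 457.]
[214. 447.]
[217. 524.]
[470. 419.]
```

View pics/s3.png

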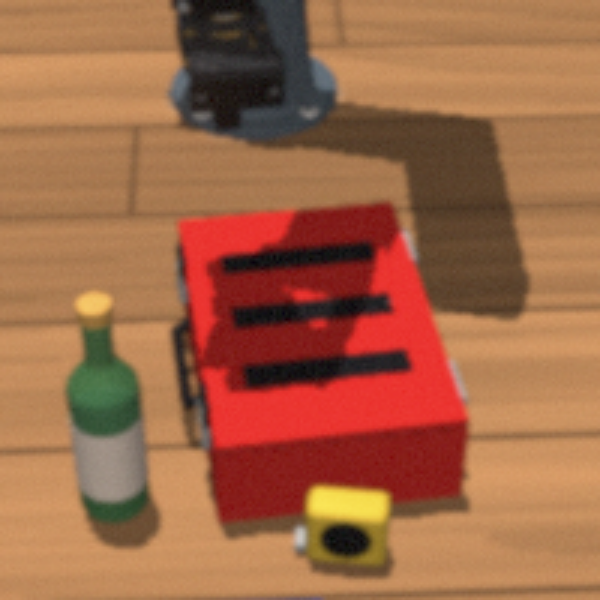

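The cover lies flat and flush on the case, with corners at about (213, 447) and (466, 420), within a few pixels of the predicted (214, 447) and (470, 419). The case has not moved, the bottle and tape are in place, and the arm is clear.

```bash
python3 -c "
from rig import robot
print(robot.hand_in())"
```

```text
the job is handed in; nothing more can be done
None
```

The job is handed in: the flap was pushed flat first, then the cover was pressed shut on its stop, with contact forces I read peaking at about 18 N and the case not visibly moved; the hand-in returned no verdict.

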